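Flush the under-sink water filter into the jug

TASK

Flush the water filter under the sink: first stand the jug upright on the tray under the filter's spout, slid back until you feel it touch the filter bowl, and let go of it. Only then press the spring-loaded flush lever down with the fingertips, past its first two clicks to the third, without forcing it, and keep it held there: the program finishes while still holding the lever down at the third click. Leave the other things on the tray and the rack where they are.

Things in the scene. Friction and masses are not known exactly. Their poses are not given: they have to be found in the camera images.
- jug: empty plastic measuring jug, 120 mm tall, 84 mm across at the foot and 100 mm at the rim, open on top, about 0.1 to 0.2 kg. Origin: centre of its underside; z up. Its loop handle points to its own -x, its V-shaped pouring beak (reaching 62 mm from the axis, 99 to 119 mm high) to its own +x.
- jug_handle (a point): middle of the upright bar of the jug's handle, a round bar 12 mm thick, 84 mm from the jug's axis, 75 mm above its underside; the bar runs from 40 to 96 mm up, with 28 mm free between it and the jug's wall. Axes as the jug's: pinch it from above along the jug's y.
- jug_mouth (a point): centre of the jug's open mouth, level with the rim, 120 mm above its underside
- filter: water filter, fixed: upright round bowl 96 mm across, black head on top, 250 mm tall; steel bracket (262 mm) behind it, hose ports 79 mm out to both sides of the head. Origin: on the bowl's axis, at its underside on the tray floor (5 mm above the work surface). Front (spout, lever) is its own -x and free down to the tray. A jug pushed back from the front meets the bowl right under the spout.
- spout_tip (a point): outlet of the chrome spout, pointing down, 106 mm in front of the bowl's axis, 157 mm above the filter's origin (37 mm above the rim of a standing jug). The jug touches the bowl when their axes are about 110 mm apart with its beak ahead, 98 mm with the beak turned aside.
- flush_lever (a joint): spring flush lever, rad: 0 at rest (arm leaning up 0.5 rad), grows as pressed down, hard stop 0.90. A pawl rides over lobes at 0.17, 0.42, 0.67 and clicks into notches near 0.29, 0.54, 0.79: the press at the pad climbs to 9 to 11 N before a lobe, drops to 4 to 6 N at its notch; from the third notch to the stop it is a steady 9 N. Let go anywhere, it springs back to 0. Water runs beyond 0.2.
- lever_pad (a point): centre of the top face of the lever's thumb pad, 28 mm (along the filter's x) by 40 mm (along the arm), 98 mm from the hinge axis; moves with the lever. At rest about 52 mm above the hinge axis, at the third click (0.84) about 27 mm below it. Clear above.
- lever_hinge (a point): centre of the lever's hub on its hinge axis, 235 mm above the filter's origin and 66 mm in front of the bowl's axis. The hinge axis runs front to back (the filter's x), the arm reaches to the filter's own +y and the pad sinks on an arc about this axis.
- spray_tall: closed spray bottle with a trigger head, 72 mm across, about 256 mm tall, standing on the turntable rack. Leave alone. Origin: centre of its underside.
- spray_short: closed spray bottle with a trigger head, 66 mm across, about 222 mm tall, standing on the turntable rack. Leave alone. Origin: centre of its underside.
- polish_tin: steel tin, 62 mm across, 50 mm tall, standing on the turntable rack. Leave alone. Origin: centre of its underside.
- spare_cartridge: spare filter cartridge, 60 mm across, 212 mm tall, standing on the tray. Leave alone. Origin: centre of its underside.
- brush: scrubbing brush with a bow handle, 150 x 50 mm, 66 mm tall, lying bristles down on the tray. Leave alone. Origin: centre of its underside.
- mousetrap: flat steel mousetrap with spring bar, unset, 98 x 47 mm, 14 mm tall, lying on the tray. Leave alone. Origin: centre of its underside.
- aerator: small chrome tap aerator, 26 mm across, 19 mm tall, on the tray. Leave alone. Origin: centre of its underside.
Not all that is in view belongs to the job. What is shaped like the jug but red is not meant.

How it is judged:
By the outcome, as a careful person would: the job done as asked, in the order asked, and still so for the second after the job is handed in, while the arm keeps its last pose, push and grip.
It also fails if it takes over 56 s, if anything falls off the work surface, if the arm or the gripper's body presses on something with over 40 N, if the wrist force passes 120 N, or if a joint passes its speed limit or range.

ROBOT

A 7-joint arm with a two-finger parallel gripper is mounted at the origin on the work surface. World frame = base frame: x ahead of the robot, y to its left, z up, the work surface at z = 0. Lengths are in m, angles in rad, forces in N, time in s.
With the tool pointing down it reaches from about 0.4 to 0.85 m from the base axis. Payload 10.4 kg.
Tool frame: the origin (TCP) lies between the finger pads; the fingertips stand 25 mm ahead of it and the grasp point (between the pads) lies 6 mm ahead of it (bot.tcp_to_tips is the distance from the TCP to the fingertips, in m); z points along the fingers, y is the direction in which the jaws open and shut (so a half turn about z gives the same grasp; the last joint's range is limited). The gripper opens to 87 mm and grips with 3 to 60 N. Pads are 19 mm wide; open, the fingers measure 117 mm over their backs; the gripper's body (75 mm by 190 mm) begins 51 mm behind the grasp point.
Start: joints at [1.216, 0.332, -0.065, 1.46, 0.022, 1.35, -0.088], TCP at [0.204, -0.591, 0.248] pointing down, gripper open.
Joint ranges: [-2.6, 2.6], [-0.5, 2.12], [-1.47, 1.34], [0.16, 2.42], [-1.27, 4.41], [0.06, 2.06], [-2.6, 2.6]. Speed limits (rad/s): [2.22, 2.22, 2.79, 2.79, 3.14, 3.14, 3.14].

INTERFACE

Orientations are given as a rotation vector (axis times angle).
In Python, from plant import bot gives the robot as it stands.
- The arm moves only by the shell command python3 -m jog 'ROWS'. ROWS is text: rows parted by semicolons, each of 5 numbers parted by spaces: the shift along the world's x, y, z in mm, then the turn about the world's z in rad, then the closure in counts, from 0 (fully open) to 255 (shut). In form: dx dy dz turn hand; .... A call has 1 to 20 rows; each row is the pose to reach, as a shift and turn from the pose commanded when the call began; what a row does not reach only later rows make up. A row lasts 1/12 s, in which the tool goes at most 41.7 mm and 7.16 degrees, less where a joint would pass 70% of its speed; a pose out of reach is approached as far as the arm can. A call with a gripper value outside its range is refused whole. The fingers move at their own pace and stop on an object; the grip force is fixed at half the most. Time passes only in rows, so rows that repeat a pose let the fingers close. It gives the time, the measured TCP pose, the force and the opening at its end, in the units of the state.
- bot.sense(): the state, without advancing time (a new reading comes with each control period).
- bot.capture(name): name is "side" or "top" or "wrist"; returns (picture, depth): 480x640x3 uint8, red, green, blue; 480x640 float32, m along the optical axis (not along the pixel's ray), 0 where there is no reading.
- bot.camera_info(name): a dict with "fx", "fy", "cx", "cy" (pixels), "world_from_camera" (4x4, takes a point from camera to world coordinates); the wrist camera has in their place "tool_from_camera" (4x4, takes a point from camera to tool coordinates, whose origin is the TCP and whose axes are the flange's). Camera axes: x right, y up, looking along -z (the intrinsics and any distortion apply to the point x, -y, -z); pixel columns grow to the right and rows downward; lengths in m; the calibration is good to about 2 mm. A picture is of the moment at which its call begins: read the wrist's pose just before it. camera_info takes no time and is no camera call.
- bot.sign_off(): hands the job in, once; it reports no verdict.
Trained networks look in the newest picture that a camera, given by its name, has taken for a name from the list of things; names that differ only in an ending like _2 or _b are one class to them, and where a whole thing is asked for, a point or a joint stands for the part that bears it (a point fixed in the world has none). Each returns a list of dicts, best first, with "score" (0 to 1); they miss things now and then, are a little off and sometimes report something else, mostly with a low value. They report only what shows in the picture. A call takes as long as a camera call. They do not tell look-alikes from the thing itself.
- bot.search_frame(query, camera): "point" ([x, y, z] in m, in the coordinates of the camera as it stood for that picture, good to about 4 mm: the middle of the surface that is visible of it).
- bot.landmark_of(query, camera): "point" ([x, y, z] in m, in the coordinates of the camera as it stood for that picture, good to about 4 mm: a listed point, or the origin of a listed thing).
The state is a dict: "clock": time; "joints": joint angles; "joint_vel": joint speeds; "joint_efforts": joint torques, N m; "tcp_pos": TCP position; "orientation": TCP orientation; "force": force on the tool from outside, world axes, zero at the start; "moment": the same for the moment, N m; "opening": opening from 0.0 (shut) to 1.0 (fully open).
Only numpy, scipy, OpenCV 4.12 (cv2) and the standard library are available. Lean on these libraries where they do the work, as an engineer would, in place of code of your own. Each camera call takes 0.05 s, during which the arm holds its last target.

## Working session

There is one attempt and no reset: what is moved stays moved. The work goes in short steps, Python scripts to look and compute and a shell command to move; the robot and the scene stay as the last step left them, time stands still between calls to the robot, and variables do not carry over. Pictures are saved under pics/ and viewed, and the job is handed in when it is done.

```bash
ls; mkdir -p pics; cat > h.py <<'E'
import numpy as np, cv2
from plant import bot
from scipy.spatial.transform import Rotation as R
def Tcam(n,s=None):
    i=bot.camera_info(n)
    if n!='wrist': return np.array(i['world_from_camera'])
    s=s or bot.sense(); T=np.eye(4); T[:3,:3]=R.from_rotvec(s['orientation']).as_matrix(); T[:3,3]=s['tcp_pos']
    return T@np.array(i['tool_from_camera'])
def w(T,p): return (T@np.r_[p,1])[:3]
def px(n,pw,T):
    i=bot.camera_info(n); c=np.linalg.inv(T)@np.r_[pw,1]; return i['fx']*c[0]/-c[2]+i['cx'], i['fy']*-c[1]/-c[2]+i['cy']
def save(im,f): cv2.imwrite('pics/'+f,im[:,:,::-1])
def cloud(n,d,T):
    i=bot.camera_info(n); v,u=np.mgrid[:480,:640]; z=d
    P=np.stack([(u-i['cx'])/i['fx']*z,-(v-i['cy'])/i['fy']*z,-z],-1)
    return P@T[:3,:3].T+T[:3,3]
E
python3 - <<'E'
from h import *
s=bot.sense(); print(s)
for n in ['side','top']:
    im,d=bot.capture(n); save(im,n+'0.png'); np.save(n+'0.npy',d); T=Tcam(n); print(n,bot.camera_info(n))
    for q in ['jug','jug_handle','jug_mouth','filter','spout_tip','lever_pad','lever_hinge']:
        for r in bot.landmark_of(q,n)[:3]: print(q,round(r['score'],2),w(T,r['point']).round(3),np.round(px(n,w(T,r['point']),T)))
print(bot.sense()['clock'])
E
```

```text
pics
{'clock': 0.0, 'joints': array([ 1.21638899,  0.33289314, -0.0646901 ,  1.46097744,  0.021608  ,
        1.34989575, -0.08850791]), 'joint_vel': array([-0.00040807, -0.00054287,  0.00081892, -0.00049023, -0.00017705,
        0.00093915, -0.00089655]), 'joint_efforts': array([ 1.51548261e-05, -6.23251319e+01,  2.46917648e-02, -3.89899170e+01,
       -6.14080578e-02,  3.97721620e-02,  1.25337624e-04]), 'tcp_pos': array([ 0.20346273, -0.59056695,  0.24672336]), 'orientation': array([-3.09703303e+00, -5.18585589e-01,  5.07195073e-04]), 'force': array([-0.26339538,  0.41743993, -0.41142464]), 'moment': array([-0.01861443,  0.06543179, -0.01742343]), 'opening': 0.9997250324985958}
side {'fx': 498.5906866537809, 'fy': 498.5906866537809, 'cx': 331.70393460418904, 'cy': 246.50487216334648, 'world_from_camera': array([[-0.85807595,  0.33914778, -0.38559623,  0.06872251],
       [-0.51323001, -0.59173189,  0.62164968,  0.63794246],
       [-0.01733847,  0.7313222 ,  0.68181172,  0.92187283],
       [ 0.        ,  0.        ,  0.        ,  1.        ]])}
jug 0.79 [ 0.545 -0.105  0.006] [327
[... 1076 characters left out ...]
.105  0.004] [332. 238.]
jug 0.91 [0.247 0.323 0.   ] [186. 338.]
jug_handle 0.75 [ 0.468 -0.068  0.076] [320. 261.]
jug_handle 0.63 [0.214 0.253 0.075] [204. 352.]
jug_handle 0.56 [ 0.636 -0.396  0.02 ] [430. 207.]
jug_mouth 0.9 [ 0.543 -0.109  0.124] [334. 232.]
jug_mouth 0.75 [0.249 0.322 0.119] [175. 339.]
filter 0.94 [ 0.684  0.116 -0.001] [259. 192.]
filter 0.17 [0.621 0.192 0.291] [215. 191.]
spout_tip 0.66 [0.581 0.106 0.165] [255. 216.]
spout_tip 0.65 [ 0.544 -0.106  0.128] [333. 232.]
lever_pad 0.85 [0.619 0.189 0.294] [216. 191.]
lever_hinge 0.75 [ 0.544 -0.107  0.126] [334. 232.]
lever_hinge 0.65 [0.621 0.11  0.242] [251. 195.]
lever_hinge 0.62 [0.42  0.055 0.   ] [278. 279.]
0.8
```

View pics/side0.png

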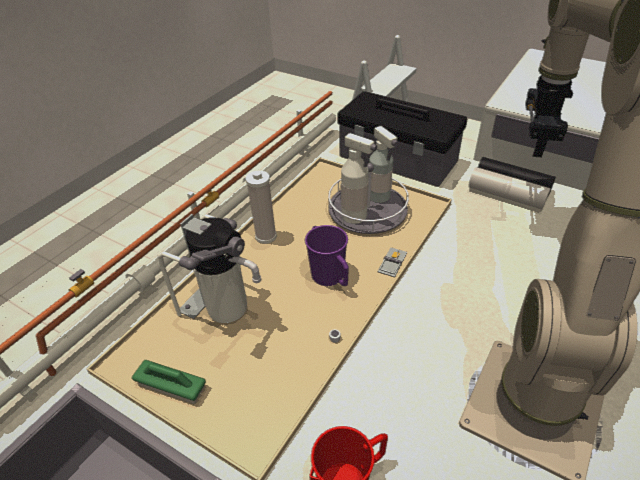

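View pics/top0.png

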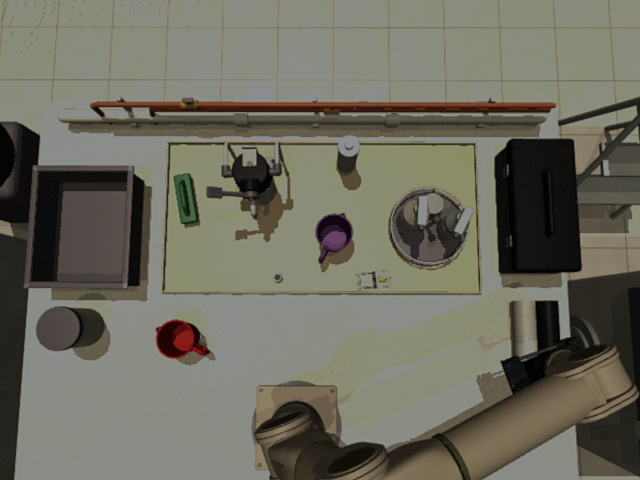

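The side and top pictures show the purple jug at top pixel (334,232), its handle at (322,260), and the filter at (250,180) with the lever pad at (215,191). The red look-alike is at (178,339). Next I refine the jug's yaw and the filter pose from the depth.

```bash
python3 - <<'E'
from h import *
s=bot.sense(); M=R.from_rotvec(s['orientation']).as_matrix(); print('tool',M.round(3).tolist())
print('jaw yaw',np.degrees(np.arctan2(M[1,1],M[0,1])))
A=[]
for n in ['top','side']:
    im=cv2.imread(f'pics/{n}0.png').astype(int); d=np.load(n+'0.npy'); P=cloud(n,d,Tcam(n))
    b,g,r=im[...,0],im[...,1],im[...,2]
    m=(b>g*1.5)&(r>g*1.2)&(d>0)&(P[...,0]>.4)&(P[...,0]<.65)&(abs(P[...,1]+.1)<.12)&(b>20)
    Q=P[m]; print(n,m.sum(),Q[:,2].max())
    rim=Q[(Q[:,2]>.117)&(Q[:,2]<.135)]
    (c,rad)=cv2.minEnclosingCircle(rim[:,:2].astype(np.float32)*1000); print('rim enc',c,rad)
    dd=np.hypot(*(Q[:,:2]-[.545,-.106]).T)
    h=Q[(dd>.068)&(Q[:,2]>.03)&(Q[:,2]<.11)]; print('handle n',len(h),h.mean(0).round(4), h.min(0).round(4),h.max(0).round(4))
    top=h[h[:,2]>.09]; print('  top',len(top), top.mean(0).round(4) if len(top) else '')
    dc=h.mean(0)[:2]-[.545,-.106]; print('  handle ang',np.degrees(np.arctan2(dc[1],dc[0])))
E
```

```text
tool [[0.945, 0.326, 0.0], [0.326, -0.945, -0.0], [0.0, 0.0, -1.0]]
jaw yaw -70.9900241273107
top 719 0.13652700023266062
rim enc (535.8338012695312, -103.7171859741211) 65.38282012939453
handle n 14 [ 0.4698 -0.0713  0.0976] [ 0.4638 -0.0776  0.0493] [ 0.4788 -0.0663  0.1097]
  top 11 [ 0.4692 -0.0706  0.1075]
  handle ang 155.2187288351787
side 1932 0.13019251524694408
rim enc (539.7022705078125, -103.24092102050781) 62.77955627441406
handle n 103 [ 0.4702 -0.0629  0.0793] [ 0.4634 -0.0743  0.0391] [ 0.4869 -0.0574  0.11  ]
  top 40 [ 0.4698 -0.0629  0.1026]
  handle ang 150.02248840626552
```

```bash
python3 -m jog '6 30 10 0 0; 14 62 20 0 0; 24 100 30 -0.1 0; 32 138 40 -0.2 0; 40 175 50 -0.3 0; 50 212 50 -0.4 0; 66 248 50 -0.5 0; 84 282 50 -0.6 0; 104 315 50 -0.7 0; 126 348 50 -0.785 0; 148 380 40 -0.785 0; 170 412 35 -0.785 0; 194 444 30 -0.785 0; 218 472 25 -0.785 0; 242 498 20 -0.785 0; 258 514 15 -0.785 0; 265 522 15 -0.785 0; 265 522 15 -0.785 0; 265 522 15 -0.785 0; 265 522 15 -0.785 0'
python3 - <<'E'
from h import *
s=bot.sense(); T=Tcam('wrist',s); im,d=bot.capture('wrist'); save(im,'w1.png'); print(s['tcp_pos'],s['orientation'],s['force'])
for q in ['jug','jug_handle','jug_mouth']:
    for r in bot.landmark_of(q,'wrist')[:3]: print(q,round(r['score'],2),w(T,r['point']).round(4),np.round(px('wrist',w(T,r['point']),T)))
im=im.astype(int);P=cloud('wrist',d,T); np.save('w1P.npy',P)
b,g,r=im[...,2],im[...,1],im[...,0]
m=(b>g*1.4)&(r>g*1.15)&(d>0)&(b>20)
Q=P[m]; print(m.sum(),Q.min(0),Q.max(0))
dd=np.hypot(*(Q[:,:2]-[.545,-.106]).T)
h=Q[(dd>.072)&(Q[:,2]>.06)]; print(len(h),h.mean(0),h.min(0),h.max(0)); print(bot.sense()['clock'])
E
```

```text
clock: 2.47
tcp_pos: [0.4682, -0.0699, 0.2627]
orientation: [3.06, -0.708, -0.0]
force: [-0.4, 0.9, 0.1]
opening: 0.999
[ 0.46817117 -0.06989012  0.26265267] [ 3.06034599e+00 -7.07553218e-01 -6.08067483e-05] [-0.35219903  0.87539732  0.07583502]
jug 0.92 [ 0.542  -0.1034  0.0065] [316. 132.]
jug_mouth 0.61 [ 0.5435 -0.1106  0.1293] [323. 125.]
16428 [ 0.46386223 -0.15622382  0.00657191] [ 0.59860406 -0.02237188  0.35081115]
216 [ 0.47410378 -0.07005502  0.11647967] [ 0.46386223 -0.14895572  0.1047081 ] [ 0.51688407 -0.02237188  0.34995555]
2.6667
```

View pics/w1.png

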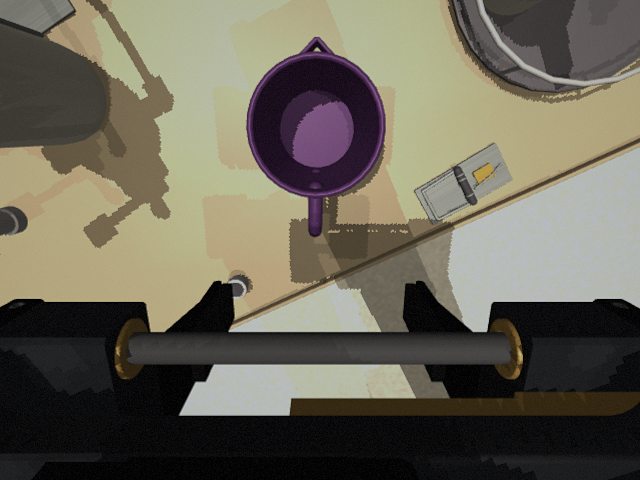

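Wrist picture: the jug mouth is at (316,125), the beak at (316,42) and the handle bar end at (315,230). So the handle lies along the tool's x axis, and the yaw is right within a degree or two. Now I measure the bar.

```bash
python3 - <<'E'
from h import *
P=np.load('w1P.npy'); im=cv2.imread('pics/w1.png').astype(int); b,g,r=im[...,0],im[...,1],im[...,2]
m=(b>g*1.3)&(r>g*1.1)
for v in range(198,242,4):
    us=np.where(m[v,290:345])[0]+290
    if len(us): 
        c=int(us.mean()); print(v,us.min(),us.max(),P[v,c].round(4))
# rim circle
mm=m&(P[...,2]>.115)&(P[...,2]<.135); mm[:, :]&=True; mm[205:]=False
Q=P[mm]; (c,rad)=cv2.minEnclosingCircle((Q[:,:2]*1000).astype(np.float32)); 
A=np.c_[Q[:,:2],np.ones(len(Q))]; x=np.linalg.lstsq(A,(Q[:,:2]**2).sum(1),rcond=None)[0]; print('rim fit',x[:2]/2,np.median(Q[:,2]),c,rad)
E
```

```text
198 309 321 [ 0.4955 -0.0807  0.115 ]
202 309 321 [ 0.4925 -0.0792  0.1146]
206 309 321 [ 0.4896 -0.0778  0.1154]
210 309 321 [ 0.4868 -0.0764  0.1164]
214 309 321 [ 0.4833 -0.0747  0.1142]
218 309 321 [ 0.4803 -0.0732  0.1142]
222 309 321 [ 0.4776 -0.0719  0.1162]
226 309 320 [ 0.4747 -0.0695  0.1155]
230 309 320 [ 0.4708 -0.0676  0.1121]
234 310 319 [ 0.4665 -0.0654  0.108 ]
rim fit [ 0.54430626 -0.10539518] 0.12619668637262296 (544.9884033203125, -104.8438720703125) 60.033294677734375
```

```bash
python3 -m jog '1 2 -30 -0.01 0; 1.5 2.5 -60 -0.02 0; 1.5 2.5 -95 -0.02 0; 1.5 2.5 -125 -0.02 0; 1.5 2.5 -145 -0.02 0; 1.5 2.5 -160 -0.02 0; 1.5 2.5 -168 -0.02 0; 1.5 2.5 -168 -0.02 0; 1.5 2.5 -168 -0.02 0'
python3 -m jog '0 0 0 0 255; 0 0 0 0 255; 0 0 0 0 255; 0 0 0 0 255; 0 0 0 0 255; 0 0 0 0 255; 0 0 0 0 255; 0 0 0 0 255; 0 0 0 0 255; 0 0 0 0 255'
python3 - <<'E'
from h import *
s=bot.sense(); im,d=bot.capture('wrist'); save(im,'w2.png'); print(s['tcp_pos'],s['force'],s['opening'])
E
```

```text
clock: 3.42
tcp_pos: [0.4703, -0.0666, 0.0951]
orientation: [3.054, -0.737, 0.0]
force: [-0.3, 0.7, 1.4]
opening: 0.999
clock: 4.25
tcp_pos: [0.4701, -0.0664, 0.0945]
orientation: [3.054, -0.736, -0.0]
force: [-0.5, 0.0, -0.1]
opening: 0.328
[ 0.4700942  -0.0664231   0.09454751] [-0.54697936  0.01500918 -0.11793357] 0.3277959852057517
```

View pics/w2.png

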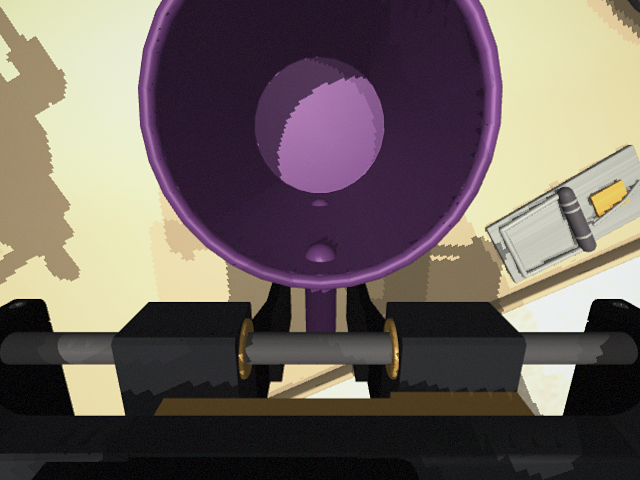

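The fingers straddle the handle at (320,310) and are still closing.

```bash
python3 -m jog '0 0 0 0 255; 0 0 0 0 255; 0 0 0 0 255; 0 0 0 0 255; 0 0 0 0 255; 0 0 0 0 255; 0 0 0 0 255; 0 0 0 0 255'
python3 - <<'E'
from h import *
# filter geometry from several detections
for n in ['side','top']:
    T=Tcam(n); bot.capture(n)
    for q in ['filter','spout_tip','lever_pad','lever_hinge']:
        r=bot.landmark_of(q,n)
        if r: print(n,q,round(r[0]['score'],2),w(T,r[0]['point']).round(4))
P=cloud('top',np.load('top0.npy'),Tcam('top'))
E
```

```text
clock: 4.97
tcp_pos: [0.4701, -0.0664, 0.0946]
orientation: [3.054, -0.736, -0.0]
force: [-0.3, 0.5, 0.0]
opening: 0.13
side filter 0.88 [0.6926 0.1167 0.0029]
side spout_tip 0.63 [0.5848 0.1111 0.1595]
side lever_pad 0.8 [0.6181 0.1954 0.2918]
side lever_hinge 0.91 [0.625  0.1155 0.2409]
top filter 0.68 [ 0.6822  0.1155 -0.0032]
top spout_tip 0.7 [0.5826 0.1075 0.1624]
```

```bash
python3 -m jog '0 0 4 0 255; 0 0 8 0 255; 0 0 13 0 255; 0 0 17 0 255; 0 0 17 0 255; 0 0 17 0 255'
python3 - <<'E'
from h import *
s=bot.sense(); print(s['tcp_pos'],s['force'],s['moment'],s['opening'])
im,d=bot.capture('side'); cv2.imwrite('pics/s3.png',cv2.resize(im[180:340,220:460,::-1],None,fx=3,fy=3))
E
```

```text
clock: 5.97
tcp_pos: [0.4703, -0.0665, 0.112]
orientation: [3.054, -0.737, 0.001]
force: [-0.3, 0.5, -1.3]
opening: 0.132
[ 0.47032081 -0.06652561  0.11195427] [-0.27400506  0.48262524 -1.27283492] [0.06600168 0.14518272 0.02056228] 0.13207456049606608
```

View pics/s3.png

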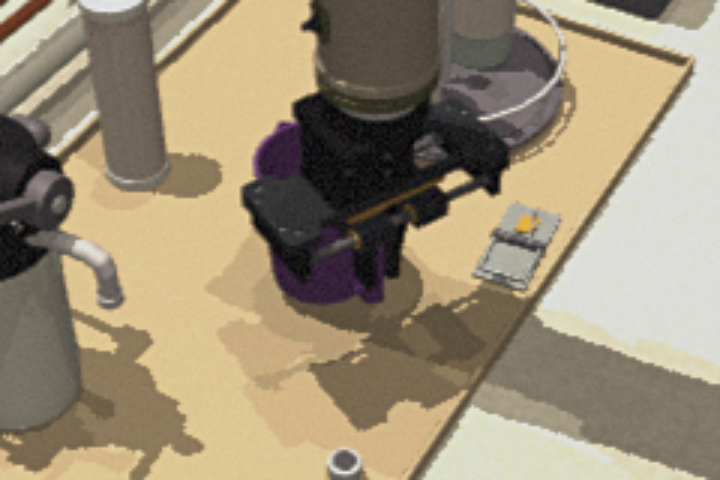

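Jug lifted (about 1.3 N), roughly upright. Carry it to in front of the filter.

```bash
python3 -m jog '-5 8 0 0.0 255; -12 20 0 0.02 255; -18 36 0 0.06 255; -25 54 0 0.12 255; -32 72 0 0.19 255; -37 90 0 0.26 255; -37 108 0 0.33 255; -37 125 0 0.4 255; -37 140 0 0.46 255; -37 152 0 0.51 255; -37 161 0 0.54 255; -37 166 0 0.55 255; -37 166 0 0.55 255; -37 166 0 0.55 255; -37 166 0 0.55 255'
python3 - <<'E'
from h import *
s=bot.sense(); print(s['tcp_pos'],s['orientation'],s['force'],s['moment'],s['opening'])
im,d=bot.capture('side'); cv2.imwrite('pics/s4.png',cv2.resize(im[150:390,160:480,::-1],None,fx=2.4,fy=2.4))
T=Tcam('wrist',s); im,d=bot.capture('wrist'); save(im,'w4.png')
for q in ['jug','jug_mouth','spout_tip','filter','lever_pad','lever_hinge']:
    for r in bot.landmark_of(q,'wrist')[:1]: print(q,round(r['score'],2),w(T,r['point']).round(4),np.round(px('wrist',w(T,r['point']),T)))
E
```

```text
clock: 7.27
tcp_pos: [0.4332, 0.0988, 0.1114]
orientation: [3.139, 0.118, -0.0]
force: [-0.0, -0.3, -1.0]
opening: 0.128
[0.43319574 0.09879087 0.11144099] [ 3.13907941e+00  1.17788788e-01 -4.79656599e-04] [-0.03314161 -0.31656122 -1.04563276] [ 0.00924273  0.10419897 -0.06454771] 0.1277555286073066
jug 0.68 [0.5138 0.1049 0.021 ] [319. 132.]
jug_mouth 0.67 [0.515  0.1001 0.1423] [336. 129.]
spout_tip 0.51 [0.5156 0.1013 0.1445] [332. 127.]
```

View pics/s4.png

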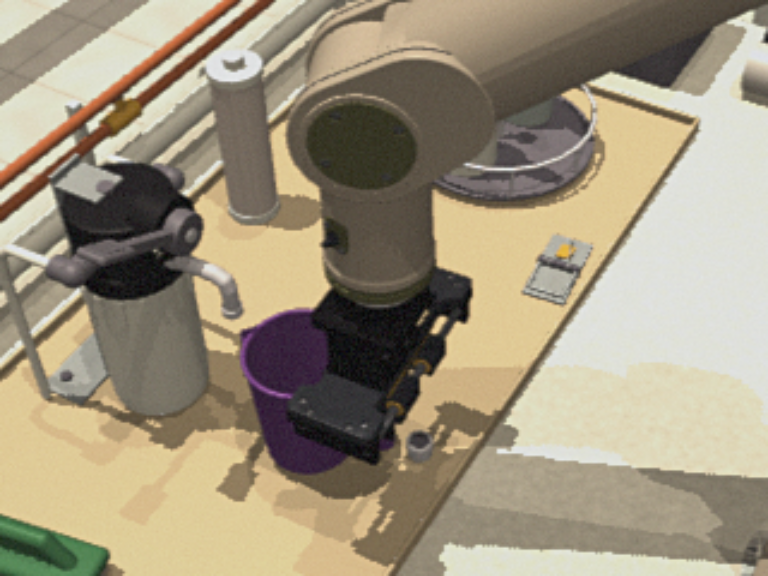

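View pics/w4.png

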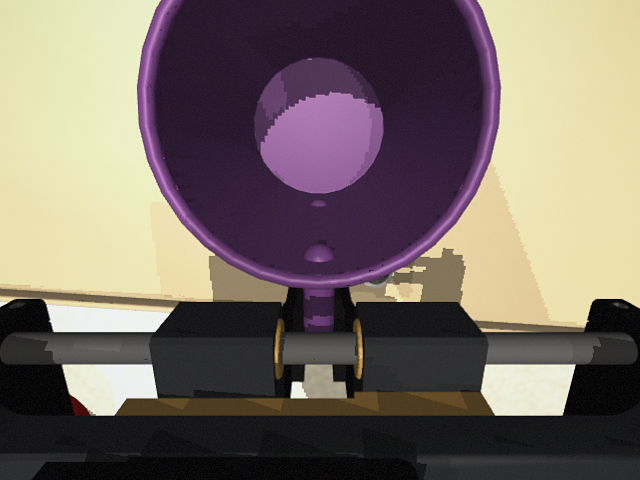

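```bash
python3 -m jog '0 0 -5 0 255; 0 0 -10 0 255; 0 0 -14 0 255; 0 0 -16 0 255; 0 0 -17 0 255; 0 0 -17 0 255; 0 0 -17 0 255'; python3 -m jog '8 0.6 0 0 255; 16 1.2 0 0 255; 24 1.8 0 0 255; 31 2.3 0 0 255; 37 2.8 0 0 255; 42 3.1 0 0 255; 45 3.3 0 0 255; 45 3.3 0 0 255'
```

```text
clock: 8.25
tcp_pos: [0.4331, 0.0997, 0.0945]
orientation: [3.139, 0.121, -0.0]
force: [-1.5, 0.3, 2.0]
opening: 0.127
clock: 8.92
tcp_pos: [0.4787, 0.103, 0.0945]
orientation: [-3.139, -0.121, -0.001]
force: [-0.9, 0.9, -0.0]
opening: 0.13
```

```bash
python3 -m jog '3 0.2 0 0 255; 6 0.4 0 0 255; 6 0.4 0 0 255'; python3 -m jog '2 0.2 0 0 255; 4 0.3 0 0 255; 4 0.3 0 0 255';python3 - <<'E'
from h import *
s=bot.sense(); print(s['tcp_pos'],s['force'],s['moment'])
im,d=bot.capture('side'); cv2.imwrite('pics/s5.png',cv2.resize(im[150:390,160:480,::-1],None,fx=2.4,fy=2.4))
E
```

```text
clock: 9.17
tcp_pos: [0.4845, 0.1032, 0.0946]
orientation: [-3.139, -0.12, -0.001]
force: [0.2, -0.4, -0.2]
opening: 0.123
clock: 9.42
tcp_pos: [0.4885, 0.1036, 0.0946]
orientation: [-3.139, -0.12, -0.001]
force: [-0.1, 0.2, -0.2]
opening: 0.132
[0.48847639 0.10355165 0.09455393] [-0.05162341  0.1881647  -0.16867987] [ 0.00550089 -0.12732945  0.02049309]
```

View pics/s5.png

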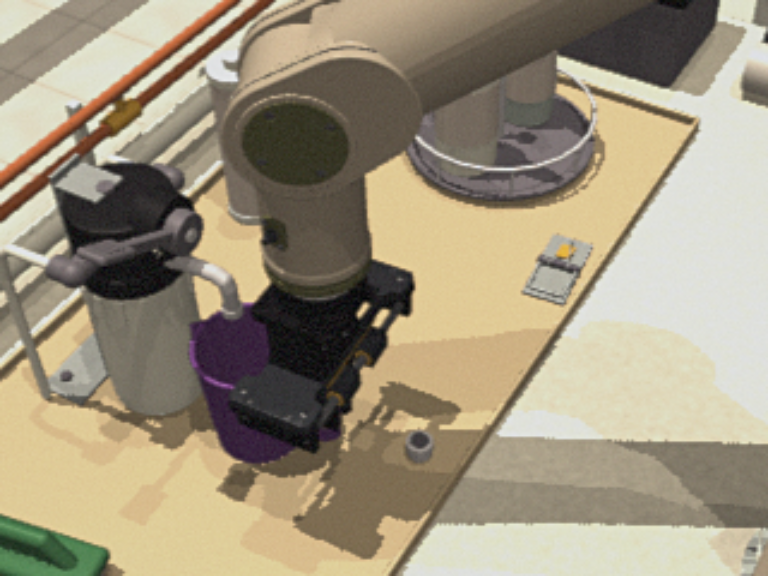

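The jug is under the spout (235,310), with no contact felt yet. Go on in 1–2 mm steps.

```bash
for i in 1; do :; done; python3 -m jog '1 0.1 0 0 255; 2 0.15 0 0 255; 2 0.15 0 0 255' | grep -E 'tcp|force'; python3 -m jog '1 0.1 0 0 255; 2 0.15 0 0 255; 2 0.15 0 0 255'| grep -E 'tcp|force'
```

```text
tcp_pos: [0.4903, 0.1038, 0.0946]
force: [0.7, 0.2, 0.6]
tcp_pos: [0.4923, 0.1039, 0.0946]
force: [0.4, 0.5, 1.0]
```

```bash
python3 -m jog '1 0.1 0 0 255; 2 0.15 0 0 255; 2 0.15 0 0 255' | grep -E 'tcp|force'; python3 -m jog '1 0.1 0 0 255; 1.5 0.1 0 0 255; 1.5 0.1 0 0 255'| grep -E 'tcp|force'
```

```text
tcp_pos: [0.4943, 0.104, 0.0946]
force: [0.4, -0.5, 0.6]
tcp_pos: [0.4953, 0.1041, 0.0945]
force: [-3.5, -0.5, 3.8]
```

```bash
python3 -m jog '0.5 0 0 0 255; 0.5 0 0 0 255; 0.5 0 0 0 255' | grep -E 'tcp|force'; python3 - <<'E'
from h import *
im,d=bot.capture('top'); cv2.imwrite('pics/t6.png',cv2.resize(im[120:300,180:420,::-1],None,fx=3,fy=3))
im,d=bot.capture('side'); cv2.imwrite('pics/s6.png',cv2.resize(im[220:380,190:400,::-1],None,fx=3.6,fy=3.6))
E
```

```text
tcp_pos: [0.4954, 0.1042, 0.0945]
force: [-6.7, -1.1, 6.7]
```

View pics/s6.png

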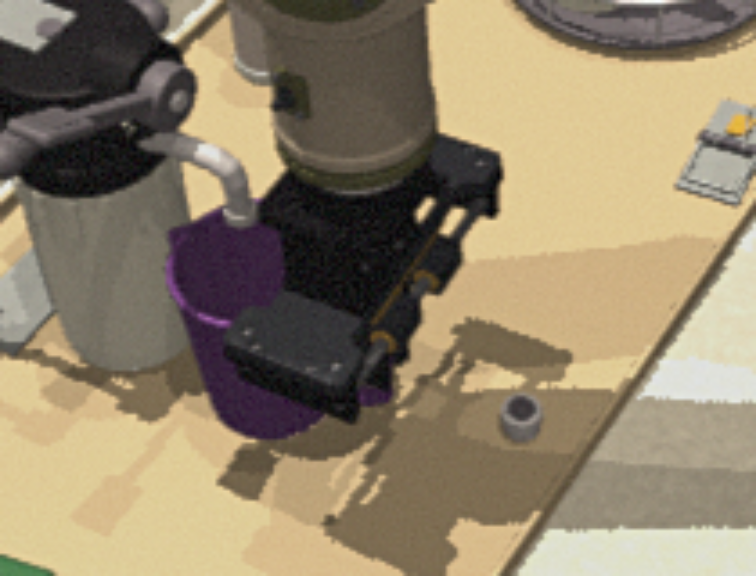

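View pics/t6.png

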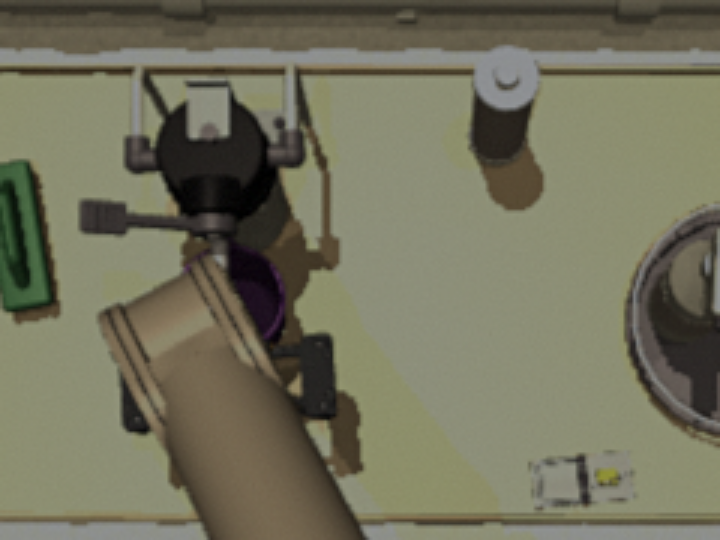

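Contact is confirmed at about 7 N, with the jug upright and the spout over its mouth. I ease the push slightly, then release.

```bash
python3 -m jog '-0.4 0 0 0 255; -0.4 0 0 0 255' | grep -E 'tcp|force'; python3 -m jog '0 0 0 0 200; 0 0 0 0 160; 0 0 0 0 120; 0 0 0 0 80; 0 0 0 0 60; 0 0 0 0 60; 0 0 0 0 60; 0 0 0 0 60; 0 0 0 0 60;0 0 0 0 60;0 0 0 0 60;0 0 0 0 60'; python3 - <<'E'
from h import *
s=bot.sense();print(s['opening'],s['force'])
im,d=bot.capture('wrist'); save(im,'w7.png')
E
```

```text
tcp_pos: [0.4954, 0.1042, 0.0945]
force: [-4.4, 0.0, 4.5]
clock: 11.98
tcp_pos: [0.4957, 0.1041, 0.0946]
orientation: [3.139, 0.121, 0.0]
force: [0.2, -0.2, 0.3]
opening: 0.764
0.7637805735320692 [ 0.23711644 -0.15503414  0.34387868]
```

View pics/w7.png

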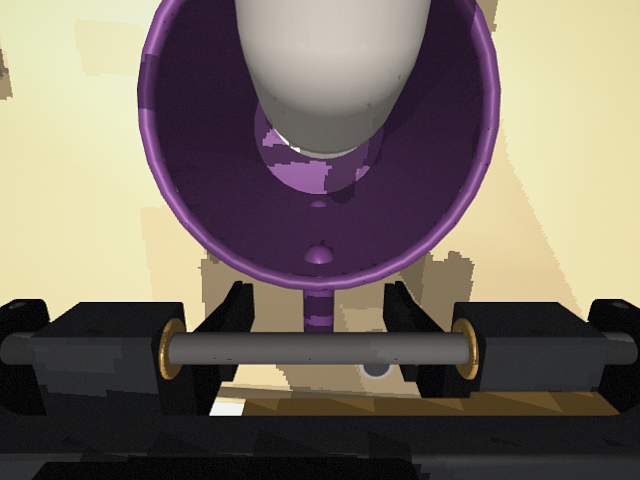

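Released; the handle (318,310) is free between the fingers and the spout is over the mouth. Raise straight up and close the hand.

```bash
python3 -m jog '0 0 5 0 60; 0 0 15 0 60; 0 0 35 0 60; 0 0 60 0 60; 0 0 90 0 120; 0 0 120 0 200; 0 0 150 0 255; 0 0 180 0 255; 0 0 210 0 255; 0 0 240 0 255; 0 0 260 0 255; 0 0 270 0 255; 0 0 270 0 255; 0 0 270 0 255; 0 0 270 0 255'; python3 - <<'E'
from h import *
s=bot.sense(); T=Tcam('wrist',s); im,d=bot.capture('wrist'); save(im,'w8.png'); np.save('w8P.npy',cloud('wrist',d,T))
for q in ['jug','jug_mouth','spout_tip','filter','lever_pad','lever_hinge']:
    for r in bot.landmark_of(q,'wrist')[:1]: print(q,round(r['score'],2),w(T,r['point']).round(4),np.round(px('wrist',w(T,r['point']),T)))
for n in ['side','top']:
    T=Tcam(n); im,d=bot.capture(n); save(im,n+'8.png')
    for q in ['jug','jug_mouth','lever_pad','lever_hinge']:
        for r in bot.landmark_of(q,n)[:1]: print(n,q,round(r['score'],2),w(T,r['point']).round(4))
E
```

```text
clock: 13.28
tcp_pos: [0.4952, 0.1039, 0.3632]
orientation: [3.139, 0.121, -0.003]
force: [-0.2, -0.6, -0.2]
opening: 0.043
jug 0.88 [0.2471 0.3277 0.0013] [169. 332.]
jug_mouth 0.92 [0.5754 0.1076 0.1276] [321. 132.]
spout_tip 0.68 [0.58   0.1101 0.1643] [319. 127.]
filter 0.32 [0.428  0.0601 0.0041] [344. 239.]
lever_pad 0.77 [0.6154 0.1959 0.2934] [161.  40.]
lever_hinge 0.4 [0.5768 0.1125 0.0074] [317. 130.]
side jug 0.83 [0.5792 0.1108 0.0059]
side jug_mouth 0.65 [0.5806 0.1123 0.122 ]
side lever_pad 0.76 [0.6181 0.1949 0.2948]
side lever_hinge 0.88 [0.6236 0.1108 0.2387]
top jug 0.67 [2.493e-01 3.198e-01 3.000e-04]
top jug_mouth 0.9 [0.2513 0.3225 0.1203]
top lever_hinge 0.74 [0.6255 0.1068 0.2406]
```

View pics/w8.png

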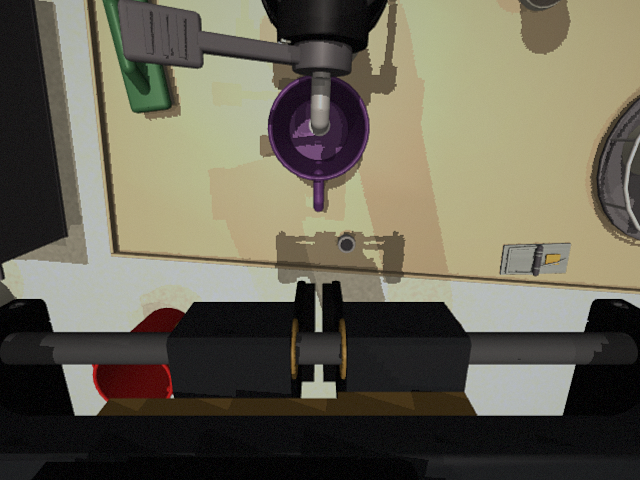

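View pics/side8.png

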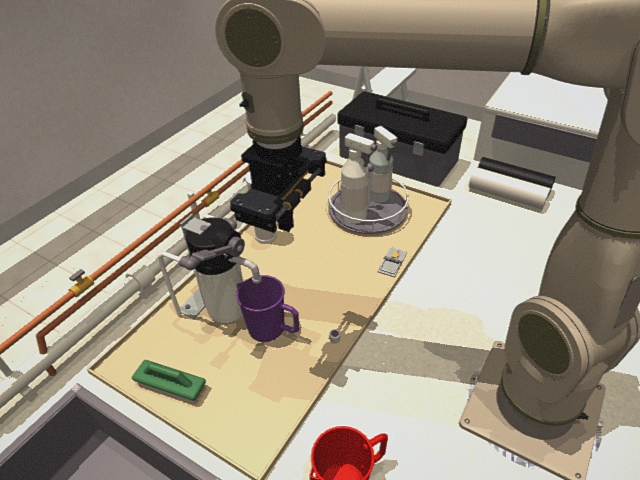

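Jug upright at the bowl, spout over the mouth; the lever pad is at wrist pixel (160,33). Measure the pad from depth.

```bash
python3 - <<'E'
from h import *
P=np.load('w8P.npy')
for v in (8,20,33,45,58):
  print(v,[ (u,P[v,u].round(3).tolist()) for u in (126,140,160,180,196)])
Q=P[:75,110:215].reshape(-1,3); q=Q[(Q[:,2]>.26)&(Q[:,2]<.33)]; print(len(q),q.mean(0),q.min(0),q.max(0))
print('hub',P[40:75:8,320].round(3).tolist())
# from top cam
im=cv2.imread('pics/top0.png'); Pt=cloud('top',np.load('top0.npy'),Tcam('top')); q=Pt[180:202,205:225].reshape(-1,3); q=q[q[:,2]>.26]; print(len(q),q.mean(0),q.min(0),q.max(0))
E
```

```text
8 [(126, [0.627, 0.21, 0.299]), (140, [0.628, 0.204, 0.298]), (160, [0.63, 0.196, 0.293]), (180, [0.706, 0.29, 0.007]), (196, [0.708, 0.271, 0.005])]
20 [(126, [0.622, 0.21, 0.3]), (140, [0.623, 0.204, 0.297]), (160, [0.624, 0.196, 0.294]), (180, [0.626, 0.187, 0.289]), (196, [0.628, 0.18, 0.284])]
33 [(126, [0.616, 0.211, 0.3]), (140, [0.617, 0.205, 0.297]), (160, [0.618, 0.196, 0.293]), (180, [0.62, 0.187, 0.29]), (196, [0.622, 0.181, 0.285])]
45 [(126, [0.61, 0.211, 0.3]), (140, [0.611, 0.205, 0.298]), (160, [0.613, 0.196, 0.294]), (180, [0.614, 0.188, 0.289]), (196, [0.616, 0.181, 0.285])]
58 [(126, [0.604, 0.212, 0.299]), (140, [0.605, 0.205, 0.299]), (160, [0.607, 0.197, 0.294]), (180, [0.608, 0.188, 0.289]), (196, [0.609, 0.181, 0.285])]
5090 [0.61773216 0.1947231  0.29257486] [0.60341422 0.17182405 0.27106877] [0.63280569 0.21477005 0.30288558]
hub [[0.629, 0.114, 0.259], [0.625, 0.113, 0.26], [0.62, 0.113, 0.259], [0.616, 0.112, 0.26], [0.613, 0.112, 0.246]]
190 [0.61540798 0.19111373 0.30641942] [ 0.31749601 -0.0743058   0.27220242] [0.63300231 0.21395175 1.61806263]
```

```bash
python3 -m jog '5 15 0 0 255; 15 38 0 0 255; 30 62 0 0 255; 55 80 0 0 255; 80 90 -3 0 255; 103 94 -8 0 255; 117 94 -12 0 255; 123 94 -14 0 255; 123 94 -14 0 255; 123 94 -14 0 255'; python3 - <<'E'
from h import *
im,d=bot.capture('wrist'); save(im,'w9.png')
im,d=bot.capture('side'); cv2.imwrite('pics/s9.png',cv2.resize(im[150:350,140:380,::-1],None,fx=3,fy=3)); print(bot.sense())
E
```

```text
clock: 14.97
tcp_pos: [0.6182, 0.1983, 0.3507]
orientation: [-3.139, -0.121, 0.001]
force: [0.2, 0.0, 0.4]
opening: 0.0
{'clock': 15.0667, 'joints': array([ 0.18942644,  0.48623009, -0.87847631,  1.17524797,  0.36945183,
        1.63539626, -2.09636265]), 'joint_vel': array([ 0.003123  , -0.00670284, -0.00167299,  0.00121043,  0.0024662 ,
        0.00042166, -0.00060127]), 'joint_efforts': array([ 2.17497622e-02, -6.18971014e+01, -1.21199334e+01, -3.71957624e+01,
        5.34541556e-02, -1.05011940e-01,  7.86558066e-04]), 'tcp_pos': array([0.61800862, 0.19825039, 0.35152519]), 'orientation': array([3.13914864e+00, 1.21071476e-01, 1.68663200e-03]), 'force': array([ 0.66437763, -0.17567711,  1.10060731]), 'moment': array([0.00948785, 0.03179903, 0.0733547 ]), 'opening': 0.00843029197230144}
```

View pics/w9.png

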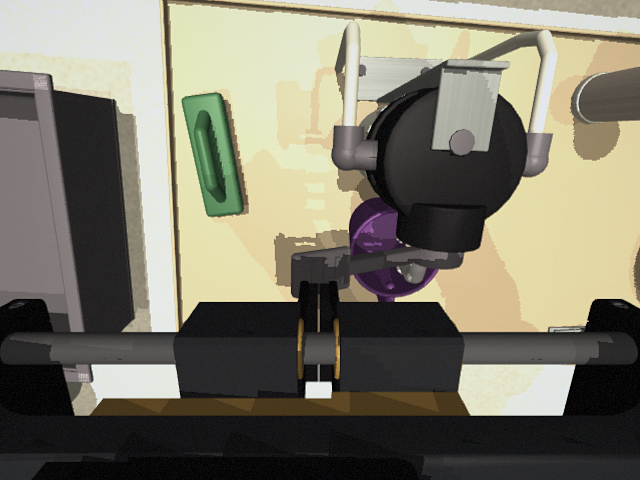

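View pics/s9.png

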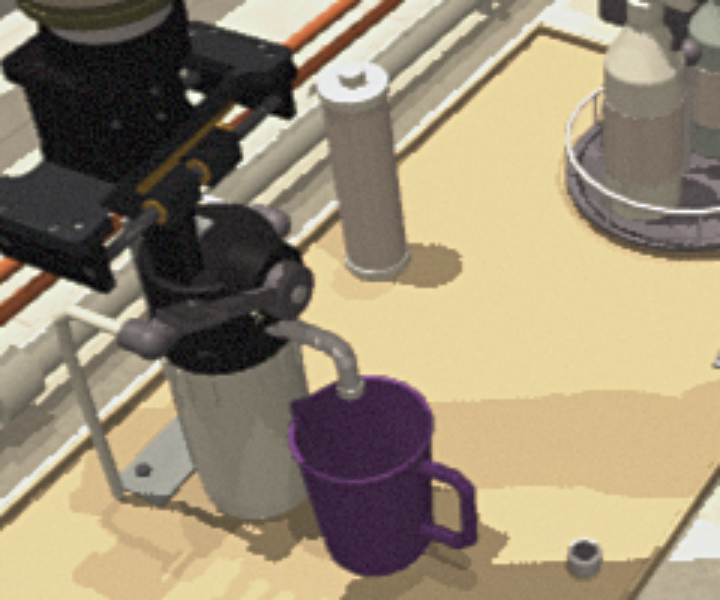

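Tips are over the pad (wrist pixel (318,285)). I press down in small steps, logging the force.

```bash
j(){ grep -E 'tcp|force' | tr '\n' ' '; echo; }
python3 -m jog '0 0 -10 0 255; 0 0 -18 0 255; 0 0 -22 0 255; 0 0 -22 0 255' | j
python3 -m jog '0 0.5 -2 0 255; 0 0.5 -4 0 255; 0 0.5 -4 0 255' | j
python3 -m jog '0 0.5 -2 0 255; 0 0.5 -4 0 255; 0 0.5 -4 0 255' | j
python3 -m jog '0 0.5 -2 0 255; 0 0.5 -4 0 255; 0 0.5 -4 0 255' | j
python3 -m jog '0 0.5 -2 0 255; 0 0.5 -4 0 255; 0 0.5 -4 0 255' | j
python3 -m jog '0 0.5 -2 0 255; 0 0.5 -4 0 255; 0 0.5 -4 0 255' | j
```

```text
tcp_pos: [0.6182, 0.1975, 0.3271] force: [-0.2, -0.4, 0.0] 
tcp_pos: [0.6187, 0.1987, 0.3244] force: [0.1, -0.2, 0.6] 
tcp_pos: [0.6189, 0.1996, 0.3213] force: [0.0, -0.7, 5.1] 
tcp_pos: [0.619, 0.2002, 0.3175] force: [-0.6, -0.7, 6.3] 
tcp_pos: [0.619, 0.2012, 0.3139] force: [-0.8, 1.6, 7.7] 
tcp_pos: [0.6189, 0.2019, 0.31] force: [0.0, 2.2, 6.6]
```

```bash
j(){ grep -E 'tcp|force' | tr '\n' ' '; echo; }
python3 -m jog '0 0.5 -2 0 255; 0 0.5 -3 0 255; 0 0.5 -3 0 255' | j
python3 -m jog '0 0.5 -2 0 255; 0 0.5 -3 0 255; 0 0.5 -3 0 255' | j
python3 -m jog '0 0.5 -2 0 255; 0 0.5 -3 0 255; 0 0.5 -3 0 255' | j
python3 -m jog '0 0.5 -2 0 255; 0 0.5 -3 0 255; 0 0.5 -3 0 255' | j
python3 -m jog '0 0.5 -2 0 255; 0 0.5 -3 0 255; 0 0.5 -3 0 255' | j
python3 -m jog '0 0.5 -2 0 255; 0 0.5 -3 0 255; 0 0.5 -3 0 255' | j
python3 -m jog '0 0.5 -2 0 255; 0 0.5 -3 0 255; 0 0.5 -3 0 255' | j
```

```text
tcp_pos: [0.619, 0.2024, 0.307] force: [1.0, 1.0, 5.5] 
tcp_pos: [0.6189, 0.2026, 0.3036] force: [0.8, 0.1, 5.5] 
tcp_pos: [0.6189, 0.2029, 0.3003] force: [0.1, 1.8, 5.6] 
tcp_pos: [0.6189, 0.2035, 0.2974] force: [-0.7, 1.6, 5.5] 
tcp_pos: [0.619, 0.2042, 0.2946] force: [0.8, 3.3, 6.8] 
tcp_pos: [0.619, 0.205, 0.2917] force: [1.2, 3.8, 6.8] 
tcp_pos: [0.619, 0.2057, 0.2889] force: [0.6, 3.9, 8.1]
```

```bash
j(){ grep -E 'tcp|force' | tr '\n' ' '; echo; }
python3 -m jog '0 0.5 -2 0 255; 0 1 -3 0 255; 0 1 -3 0 255' | j
python3 -m jog '0 0.5 -2 0 255; 0 1 -3 0 255; 0 1 -3 0 255' | j
python3 -m jog '0 0.5 -2 0 255; 0 0.5 -3 0 255; 0 0.5 -3 0 255' | j
python3 -m jog '0 0 -2 0 255; 0 0 -3 0 255; 0 0 -3 0 255' | j
python3 -m jog '0 0 -2 0 255; 0 0 -3 0 255; 0 0 -3 0 255' | j
python3 -m jog '0 0 -2 0 255; 0 0 -3 0 255; 0 0 -3 0 255' | j
python3 -m jog '0 0 -2 0 255; 0 0 -3 0 255; 0 0 -3 0 255' | j
python3 -m jog '0 0 -2 0 255; 0 0 -3 0 255; 0 0 -3 0 255' | j
python3 - <<'E'
from h import *
im,d=bot.capture('side'); cv2.imwrite('pics/s10.png',cv2.resize(im[150:350,140:380,::-1],None,fx=3,fy=3)); print(bot.sense()['clock'])
E
```

```text
tcp_pos: [0.6189, 0.2064, 0.286] force: [-0.6, 1.3, 8.9] 
tcp_pos: [0.6188, 0.2071, 0.2829] force: [-1.7, 1.3, 9.6] 
tcp_pos: [0.6188, 0.2075, 0.2796] force: [-1.0, 1.4, 6.9] 
tcp_pos: [0.6187, 0.2077, 0.2763] force: [-0.0, 3.3, 5.8] 
tcp_pos: [0.6188, 0.2079, 0.2734] force: [-0.5, 2.9, 4.9] 
tcp_pos: [0.6189, 0.2079, 0.2705] force: [0.8, 3.3, 5.4] 
tcp_pos: [0.619, 0.208, 0.2678] force: [-0.0, 3.1, 7.8] 
tcp_pos: [0.619, 0.2081, 0.2649] force: [-0.6, 3.3, 9.8] 
20.45
```

View pics/s10.png

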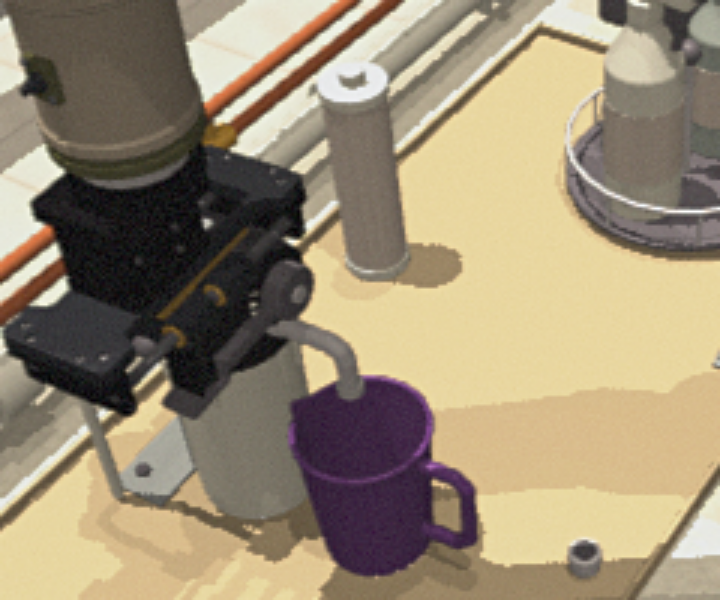

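```bash
j(){ grep -E 'tcp|force' | tr '\n' ' '; echo; }
python3 -m jog '0 0 -1 0 255; 0 0 -2 0 255; 0 0 -2 0 255' | j
python3 -m jog '0 0 -1 0 255; 0 0 -2 0 255; 0 0 -2 0 255' | j
python3 -m jog '0 0 -1 0 255; 0 0 -2 0 255; 0 0 -2 0 255' | j
python3 -m jog '0 -0.3 -1 0 255; 0 -0.3 -2 0 255; 0 -0.3 -2 0 255' | j
python3 -m jog '0 -0.3 -1 0 255; 0 -0.3 -2 0 255; 0 -0.3 -2 0 255' | j
python3 -m jog '0 -0.3 -1 0 255; 0 -0.3 -2 0 255; 0 -0.3 -2 0 255' | j
python3 -m jog '0 -0.3 -1 0 255; 0 -0.3 -2 0 255; 0 -0.3 -2 0 255' | j
```

```text
tcp_pos: [0.6189, 0.2081, 0.2631] force: [-0.8, 3.3, 8.9] 
tcp_pos: [0.6189, 0.208, 0.2614] force: [-1.3, 3.2, 11.7] 
tcp_pos: [0.6189, 0.2079, 0.2592] force: [-1.9, 1.9, 11.1] 
tcp_pos: [0.6189, 0.2078, 0.2572] force: [-2.0, 2.9, 9.7] 
tcp_pos: [0.6188, 0.2076, 0.255] force: [-1.3, 4.1, 10.6] 
tcp_pos: [0.6188, 0.2071, 0.2524] force: [0.7, 3.1, 3.2] 
tcp_pos: [0.6188, 0.2068, 0.2505] force: [0.7, 5.0, 6.3]
```

Third lobe passed (11.7 down to 3 N). A little further, into the steady region beyond the notch.

```bash
j(){ grep -E 'tcp|force' | tr '\n' ' '; echo; }
python3 -m jog '0 -0.2 -1 0 255; 0 -0.2 -1.5 0 255; 0 -0.2 -1.5 0 255' | j
python3 -m jog '0 -0.2 -1 0 255; 0 -0.2 -1.5 0 255; 0 -0.2 -1.5 0 255' | j
python3 -m jog '0 -0.2 -1 0 255; 0 -0.2 -1.5 0 255; 0 -0.2 -1.5 0 255' | j
python3 - <<'E'
from h import *
im,d=bot.capture('side'); cv2.imwrite('pics/s11.png',cv2.resize(im[190:310,160:300,::-1],None,fx=5,fy=5)); T=Tcam('side')
P=cloud('side',d,T); np.save('s11P.npy',P)
for q in ['jug','lever_pad','lever_hinge']:
    for r in bot.landmark_of(q,'side')[:2]: print(q,round(r['score'],2),w(T,r['point']).round(4),np.round(px('side',w(T,r['point']),T)))
E
```

```text
tcp_pos: [0.6189, 0.2066, 0.2493] force: [-0.6, 3.9, 8.1] 
tcp_pos: [0.619, 0.2063, 0.2478] force: [0.1, 4.0, 8.0] 
tcp_pos: [0.6191, 0.206, 0.2463] force: [-0.4, 3.5, 8.7] 
jug 0.71 [0.5795 0.1098 0.0063] [266. 326.]
lever_pad 0.86 [0.619  0.2065 0.2214] [208. 283.]
lever_hinge 0.89 [0.623  0.1149 0.2394] [235. 247.]
lever_hinge 0.64 [0.5819 0.1111 0.0064] [265. 326.]
```

View pics/s11.png

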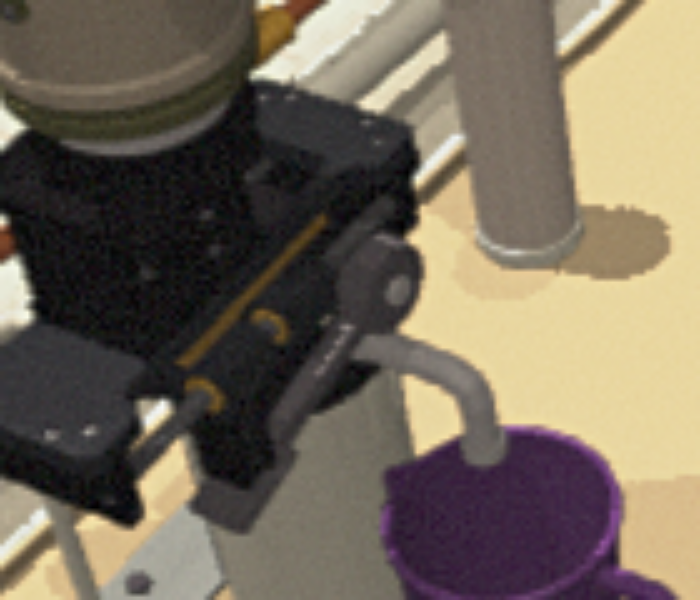

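```bash
python3 - <<'E'
from h import *
T=Tcam('side')
P1=np.load('s11P.npy'); P0=cloud('side',np.load('side0.npy'),T)
yaw=np.radians(4); ax=np.array([np.cos(yaw),np.sin(yaw)])
H=np.array([.624,.112])
def fr(P): # filter-frame relative to hinge
    D=P[...,:2]-H; return np.stack([D@ax, D@np.array([-ax[1],ax[0]]), P[...,2]-.240],-1)
for nm,P in (('rest',P0),('now',P1)):
    F=fr(P); m=(abs(F[...,0])<.016)&(F[...,1]>.02)&(F[...,1]<.13)&(abs(F[...,2])<.09)
    if nm=='now': # exclude fingers (above arm)
        m&=(F[...,2]<.01)
    vv,uu=np.where(m); Q=F[m]
    print(nm,m.sum(),uu.min(),uu.max(),vv.min(),vv.max())
    for a in np.arange(.02,.13,.008):
        k=(Q[:,1]>=a)&(Q[:,1]<a+.008)
        if k.sum(): print(round(a+.004,3),k.sum(),'z med',Q[k,2].__array__().mean().round(4),'max',Q[k,2].max().round(4),'min',Q[k,2].min().round(4))
E
```

```text
rest 365 192 233 242 260
0.024 73 z med 0.007 max 0.0239 min -0.0185
0.032 27 z med 0.0143 max 0.0268 min -0.0063
0.04 22 z med 0.0239 max 0.0304 min 0.014
0.048 21 z med 0.0281 max 0.0337 min 0.0189
0.056 24 z med 0.0328 max 0.0393 min 0.0251
0.064 15 z med 0.0392 max 0.0423 min 0.0294
0.072 26 z med 0.0453 max 0.05 min 0.0399
0.08 33 z med 0.0498 max 0.0545 min 0.0435
0.088 35 z med 0.0542 max 0.0595 min 0.0468
0.096 44 z med 0.0579 max 0.0619 min 0.052
0.104 45 z med 0.0587 max 0.0634 min 0.0537
now 529 197 233 249 296
0.024 41 z med -0.0016 max 0.0096 min -0.0151
0.032 35 z med -0.0047 max -0.0004 min -0.0144
0.04 25 z med -0.0075 max -0.0033 min -0.0172
0.048 28 z med -0.0093 max -0.0045 min -0.0172
0.056 28 z med -0.0122 max -0.0063 min -0.0212
0.064 31 z med -0.014 max -0.0091 min -0.0217
0.072 23 z med -0.0165 max -0.0123 min -0.024
0.08 19 z med -0.0174 max -0.0149 min -0.0202
0.088 47 z med -0.0084 max 0.0097 min -0.0239
0.096 47 z med -0.0104 max 0.0099 min -0.0274
0.104 146 z med -0.0115 max 0.0099 min -0.0283
0.112 58 z med -0.0265 max -0.0234 min -0.033
0.12 1 z med -0.0264 max -0.0264 min -0.0264
```

By the depth-fitted arm slope the lever is at about 0.78–0.82. Move a little deeper so it sits between notch and stop, watching for the stop.

```bash
j(){ grep -E 'tcp|force' | tr '\n' ' '; echo; }
python3 -m jog '0 -0.3 -1 0 255; 0 -0.5 -1.5 0 255; 0 -0.5 -1.5 0 255' | j
python3 -m jog '0 -0.3 -1 0 255; 0 -0.5 -1.5 0 255; 0 -0.5 -1.5 0 255' | j
python3 -m jog '0 0 0 0 255; 0 0 0 0 255; 0 0 0 0 255; 0 0 0 0 255' | j
python3 - <<'E'
from h import *
T=Tcam('side'); yaw=np.radians(4); ax=np.array([np.cos(yaw),np.sin(yaw)]); H=np.array([.624,.112])
sl=[]
for i in range(3):
    im,d=bot.capture('side'); P=cloud('side',d,T)
    D=P[...,:2]-H; F=np.stack([D@ax, D@np.array([-ax[1],ax[0]]), P[...,2]-.240],-1)
    m=(abs(F[...,0])<.016)&(F[...,1]>.032)&(F[...,1]<.078)&(F[...,2]<0.005)&(F[...,2]>-.04)
    p=np.polyfit(F[m][:,1],F[m][:,2],1); k=(abs(F[...,0])<.016)&(F[...,1]>.108)&(F[...,1]<.116)&(F[...,2]<-.01)&(F[...,2]>-.06)
    print(np.arctan(p[0]),p[1],F[k][:,2].mean())
    for r in bot.landmark_of('lever_pad','side')[:1]: print('pad',w(T,r['point']).round(4))
P=cloud('side',np.load('side0.npy'),T);D=P[...,:2]-H; F=np.stack([D@ax, D@np.array([-ax[1],ax[0]]), P[...,2]-.240],-1)
m=(abs(F[...,0])<.016)&(F[...,1]>.036)&(F[...,1]<.072)&(F[...,2]>.01)&(F[...,2]<.06); p=np.polyfit(F[m][:,1],F[m][:,2],1);print('rest',np.arctan(p[0]),p[1])
save(im,'side12.png'); print(bot.sense()['force'],bot.sense()['clock'])
E
```

```text
tcp_pos: [0.6191, 0.2056, 0.2449] force: [0.1, 3.6, 8.3] 
tcp_pos: [0.6191, 0.2053, 0.2434] force: [-0.2, 4.3, 8.7] 
tcp_pos: [0.6191, 0.2053, 0.2435] force: [-0.8, 4.7, 8.9] 
-0.3082015700886039 0.004017107321373143 -0.0300064835685842
pad [0.6202 0.2053 0.2167]
-0.31003345348113664 0.00431694999300594 -0.03036832109979532
pad [0.6197 0.2062 0.2172]
-0.3133694451903334 0.0045149042700275005 -0.030467548439553356
pad [0.6187 0.2103 0.2164]
rest 0.5956602167744406 -0.0038417656895061115
[0.7932105  4.5882666  9.38177405] 24.2833
```

View pics/side12.png

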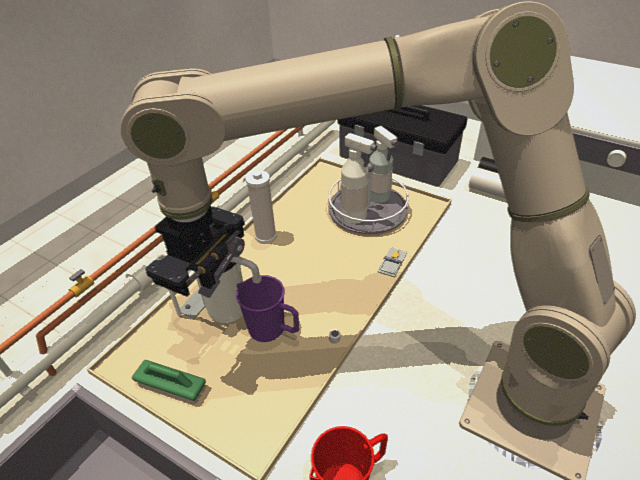

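```bash
python3 - <<'E'
from plant import bot
s=bot.sense(); print(s['force'],s['tcp_pos']); print(bot.sign_off())
E
```

```text
[0.7932105  4.5882666  9.38177405] [0.61912212 0.20530736 0.24353392]
the job is handed in; nothing more can be done
None
```

The jug stands upright under the spout, released and against the filter bowl. The fingertips are still holding the lever down at the third click. I handed the job in at about 24 s of the 56 s allowed.

- **Jug:** I carried the purple jug by its handle, set it on the tray and slid it back. I felt the bowl at 3.5 N, rising to 6.7 N over the next half millimetre. I eased that to about 4.4 N and let go. Later pictures put the jug upright at about (0.579, 0.110), with the spout over its mouth.
- **Lever:** The second and third clicks were clear in the force: 9.6 N falling to 4.9 N, then 11.7 N falling to 3.2 N. The first was weaker, 7.7 N falling to 5.5 N. I then went about 6 mm further on a steady 8 to 9 N without meeting the stop, and held at 9.4 N down.
- **Final lever angle:** My estimates disagree slightly. The arm slope from depth gives 0.81 to 0.85 rad, and the pad position gives 0.79 to 0.82. All lie between the third notch (0.79) and the stop (0.90).
- **Sideways push:** About 4.6 N of sideways friction remained on the fingertips. It held steady, with no slipping.
- **Other things:** The last picture shows the other items on the tray and rack where they were. I judged that by eye and did not measure it.

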